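# Close up the two-layer gauge case

## Task

Close up the blue gauge case: first push the upright pin leaf over and down flat into the case, then push the open lid over and fully shut on top of it. Only push with the fingertips or the outside of the fingers on the outer faces: do not grip the leaf or the lid or touch their foam padding, and leave the gauges, the block and the bottle around the case where they stand.

Things in the scene. Friction and masses are not known exactly. Their poses are not given: they have to be found in the camera images.
- case: blue steel case fixed to the dark granite plate: 150 mm deep (x), 180 mm wide (y), rim 42 mm high, walls 3 mm. Origin: centre of its underside; +x points to its back, where the lid is hinged (towards the robot and to its left); +y to the wall along which the leaf is hinged (towards the robot and to its right); z up. Its heading varies by some 25 degrees either way.
- leaf (a joint): angle of the pin leaf, a plate 136 mm along case x, 3 mm thick, reaching 2 to 156 mm from its hinge axis, which is parallel to case x at case y +80, z 31 mm. 0 = flat in the case (its stop), pi/2 = upright, 1.75 = stop leaning outward. Stiff hinge (0.28 N m): stays where it is left, must be pushed all the way, 1 to 3 N at the free edge. Pushed towards case -y it folds down.
- leaf_edge (a point): middle of the leaf's free edge on its outer face (turned away from the case when upright, on top when flat), 1.5 mm outside the hinge plane. On it the last 32 mm to the edge is a bare red strip, to push on; from 12 to 116 mm from the axis lie steel pins in black rails, up to 10.5 mm above the hinge plane. The inner face is dark foam, 7 mm thick: fingers off.
- lid (a joint): angle of the lid, a blue shell 150 x 180 mm, 22 mm thick, hinged along the back rim: axis parallel to case y at case x +75, z 42 mm. 0 = shut (its top 64 mm above the plate), pi/2 = upright, 2.05 = stop leaning back. Stiff hinge (0.5 N m): stays where it is left, must be pushed all the way, 1 to 7 N near the free edge. Pushed towards case -x it closes. An upright leaf blocks it.
- lid_edge (a point): middle of the lid's free edge on its outer face (with a grey panel): 150 mm from the hinge axis along the lid and 22 mm from it square to the lid. The inside of the lid is filled with dark foam to 2 mm inside its skirt: fingers off.
- plug_gauge: loose double-ended plug gauge lying on the plate near the case: green square handle 70 x 12 x 12 mm with steel ends, 104 mm over all along its x. Origin: under its middle. Bystander
- ring_gauge: loose steel ring 60 mm across, 20 mm high, lying flat near the case. Origin: centre of its underside. Bystander
- v_block: loose dark steel vee block 45 x 40 x 38 mm near the case. Origin: centre of its underside. Bystander
- spray_bottle: loose white spray bottle with blue head, 62 mm across, 184 mm tall, standing off the case's back corner on the side opposite the leaf's hinge. Origin: centre of its underside. Bystander
Things that resemble listed ones, but are neither listed nor needed, are in the scene too. Of the things that look like the case, the middle-sized one is meant.

How it is judged:
On the way, in this order (a step that is already met when the one before it is completed fails the run):
1. the leaf lies flat in the case while the lid is still open (value of joint leaf below 0.06 rad and value of joint lid above 1.2 rad), for 0.2 s.
2. the lid is shut over the flat leaf (value of joint lid below 0.04 rad and value of joint leaf below 0.06 rad), for 0.2 s.
At the end, for the whole second after the job is handed in: The leaf is within 0.06 rad of flat (9 mm at its edge), the lid within 0.04 rad of shut (6 mm at its edge) and at rest, and the plug gauge, ring gauge, vee block and spray bottle are within 15 mm of where they stood, the bottle upright (all of step 2 and velocity of joint lid between -0.02 and 0.02 rad/s and distance of each of plug_gauge, ring_gauge, v_block, spray_bottle from where it was at the start of the episode below 0.015 m and angle between spray_bottle's own z axis and vertical below 0.1 rad); the robot touches nothing.
It fails at once if the fingers touch the foam under the leaf (the leaf is gripped or pulled, not pushed) (contact force between the fingers and leaf_c23 above 1 N).
It fails at once if the fingers touch the foam in the lid (the lid is gripped or pulled, not pushed) (contact force between the fingers and lid_c5 above 1 N).
It fails at once if a gauge, the block or the bottle is moved more than 15 mm, lifted or tipped (distance of any of plug_gauge, ring_gauge, v_block, spray_bottle from where it was at the start of the episode above 0.015 m or angle between spray_bottle's own z axis and vertical above 0.3 rad).
It also fails if it takes over 56 s, if anything falls off the work surface, if the arm or the gripper's body presses on something with over 40 N, if the wrist force passes 120 N, or if a joint passes its speed limit or range.

## Robot

A 6-joint arm with a two-finger parallel gripper is mounted at the origin on the work surface. World frame = base frame: x ahead of the robot, y to its left, z up, the work surface at z = 0. Lengths are in m, angles in rad, forces in N, time in s.
With the tool pointing down it reaches from about 0.325 to 0.85 m from the base axis. Payload 15.5 kg.
Tool frame: the origin (TCP) lies midway between the tips of the shut fingers; the grasp point (between the pads) lies 19 mm behind it; z points along the fingers, y is the line along which they close (so a half turn about z gives the same grasp; the last joint's range is limited). The gripper opens to 91 mm and grips with 3 to 60 N. Pads are 32 mm wide; open, the fingers measure 118 mm over their backs; the gripper's body (76 mm by 178 mm) begins 60 mm behind the grasp point.
Start: joints at [1.149, 0.494, 1.345, -0, 1.302, -0.096], TCP at [0.201, 0.592, 0.214] pointing down, gripper open.
Joint ranges: [-2.91, 2.91], [-0.82, 2.16], [0.22, 2.67], [-1.22, 4.37], [0.12, 2.79], [-3.08, 3.08]. Speed limits (rad/s): [1.89, 1.89, 2.57, 3.01, 3.01, 3.01].

## Interface

Orientations are given as a rotation vector (axis times angle).
In Python, from bench import robot gives the robot as it stands. The module is installed in compiled form; this text tells all that it offers.
- The arm moves only by the shell command python3 -m crank 'ROWS' [OPENING]. ROWS is JSON, one flat list of numbers, 6 for each row, row after row: the shift along the tool's x, y, z in units of 250 mm (1.0 is 250 mm), then the turn, a rotation vector about the tool's x, y, z in units of 180 degrees (1.0 is 180 degrees). In form: [tx, ty, tz, wx, wy, wz, tx, ty, tz, wx, wy, wz, ...]. A call has exactly 5 rows; each row is the pose to reach, as a shift and turn from the pose commanded when the call began, along the tool's axes at that moment, turning the shorter way round; what a row does not reach only later rows make up. A row lasts 1/12 s, in which the tool goes at most 41.7 mm and 7.16 degrees, less where a joint would pass 70% of its speed; a pose out of reach is approached as far as the arm can. A call with a number of a shift or a turn outside -1 to 1 is refused whole. A call with a gripper value outside its range is refused whole. OPENING is the opening, from -1 (shut) to 1 (fully open), set as the call begins (- or left out, the last holds). The fingers move at their own pace and stop on an object; the grip force is fixed at half the most. Time passes only in rows, so rows that repeat a pose let the fingers close, or fill a call up. It gives the time, the measured TCP pose, the force, the opening and the grip force at its end, in the units of the state.
- robot.read_state(): the state, without advancing time (a new reading comes with each control period).
- robot.grab_frame(name): name is "side" or "top"; returns a dict with "frame" (420x560x3 uint8, red, green, blue), "z_map" (420x560 float32, m along the optical axis (not along the pixel's ray), 0 where there is no reading), "K" (3x3 intrinsics, pixels), "dist" ([k1, k2, p1, p2, k3] as OpenCV has them; the pictures are not rectified), "R" (3x3) and "t" (3): a world point X has camera coordinates R X + t. Camera axes: x right, y down, z forward; pixel columns grow to the right and rows downward; lengths in m; the calibration is good to about 2 mm. A picture is of the moment at which its call begins.
- robot.job_done(): hands the job in; it is judged then, once.
The state is a dict: "time_s": time; "joints": joint angles; "joint_vel": joint speeds; "joint_torque": joint torques, N m; "position": TCP position; "eef_rot": TCP orientation; "wrist_force": force on the tool from outside, world axes, zero at the start; "wrist_torque": the same for the moment, N m; "grip_width": finger opening in m; "grasp_force": force on a finger pad.
Only numpy, scipy, OpenCV 4.12 (cv2) and the standard library are available. Lean on these libraries where they do the work, as an engineer would, in place of code of your own. Each camera call takes 0.05 s, during which the arm holds its last target. There are 200 camera calls.

## Working session

There is one attempt and no reset: what is moved stays moved. The work goes in short steps, Python scripts to look and compute and a shell command to move; the robot and the scene stay as the last step left them, time stands still between calls to the robot, and variables do not carry over. Pictures are saved under pics/ and viewed, at most 10 in all, crops included, and the job is handed in when it is done.

```bash
mkdir -p pics
cat > h.py <<'E'
import numpy as np,cv2
from bench import robot
def cloud(f):
    h,w=f["z_map"].shape
    uv=np.stack(np.meshgrid(np.arange(w),np.arange(h)),-1).reshape(-1,1,2).astype(np.float32)
    n=cv2.undistortPoints(uv,f["K"],f["dist"]).reshape(h,w,2)
    z=f["z_map"][...,None]
    P=np.concatenate([n*z,z],-1)
    P=(P-f["t"])@f["R"]; P[f["z_map"]==0]=np.nan
    return P
E
python3 - <<'E'
from h import *
for n in ("top","side"):
    f=robot.grab_frame(n); np.savez(f"{n}0.npz",**f)
    cv2.imwrite(f"pics/{n}0.png",f["frame"][...,::-1])
    print(n,-f["R"].T@f["t"],f["R"][2])
s=robot.read_state();print(s["time_s"],s["position"],s["eef_rot"])
E
```

```text
top [ 0.47839615 -0.08113072  1.50148581] [ 0.05599328 -0.0056447  -0.99841519]
side [ 0.54868949 -0.84964852  0.56859944] [-0.00611105  0.83480525 -0.55051144]
0.1 [0.20048862 0.59161858 0.2133732 ] [-5.10937316e-01 -3.09947414e+00  1.70893810e-03]
```

View pics/top0.png

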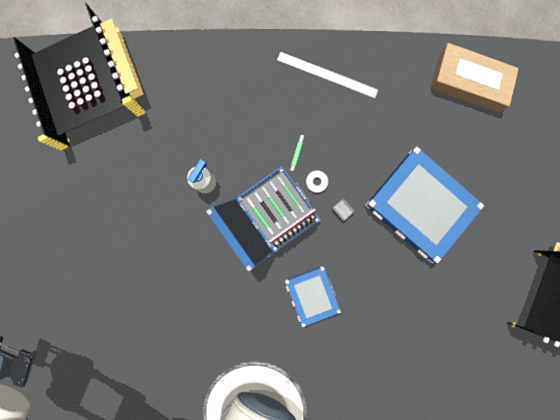

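View pics/side0.png

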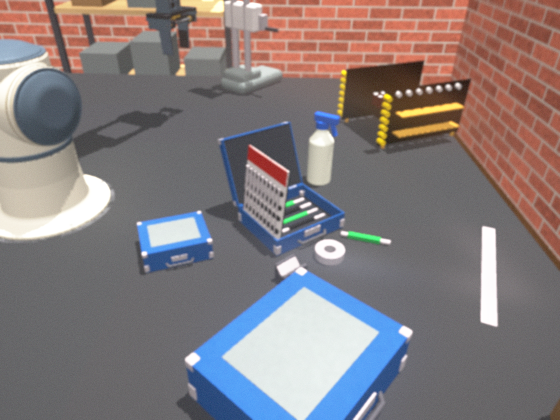

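The top view shows three blue cases: small shut (313,297), large shut (425,205) and middle-sized open at (280,210), with its lid at (238,237) and the leaf's red strip at (295,230). The middle one is the target. The bottle is at (201,178), plug gauge (297,152), ring (317,181) and block (343,209).

Run:
```python
from h import *
A=[]
for n in ("top","side"):
    f=dict(np.load(f"{n}0.npz")); P=cloud(f); hsv=cv2.cvtColor(f["frame"],cv2.COLOR_RGB2HSV)
    h,s,v=[hsv[...,i].astype(int) for i in range(3)]
    box=(slice(155,275),slice(200,330)) if n=="top" else (slice(110,260),slice(215,350))
    M=np.zeros(h.shape,bool);M[box]=1
    blue=M&(h>100)&(h<125)&(s>130); red=M&((h<8)|(h>172))&(s>140); 
    np.savez(n+"m.npz",P=P,blue=blue,red=red)
    r=P[red];r=r[~np.isnan(r[:,0])]; print(n,"red",len(r),np.median(r,0),r.min(0),r.max(0))
    b=P[blue];b=b[~np.isnan(b[:,0])]
    rim=b[(b[:,2]>.03)&(b[:,2]<.05)]
    print("rim",len(rim),rim.min(0),rim.max(0),cv2.minAreaRect(rim[:,:2].astype(np.float32)*1000))
    hi=b[b[:,2]>.06]; print("lid",len(hi),hi.min(0),hi.max(0),hi[hi[:,2]>hi[:,2].max()-.02].mean(0))
    rr=r[:,:2]; c=rr.mean(0); print("red dir",np.linalg.svd(rr-c)[2][0],c, "plane n",np.linalg.svd(r-r.mean(0))[2][2])
    # dark lid foam plane
    d=P[M&(v<70)];d=d[~np.isnan(d[:,0])];d=d[d[:,2]>.08];
    if len(d)>30: print("dark",len(d),d.mean(0),np.linalg.svd(d-d.mean(0))[2][2])
    t=cv2.resize(f["frame"][box],None,fx=5 if n=="top" else 4,fy=5 if n=="top" else 4,interpolation=cv2.INTER_CUBIC)
    if n=="top": top=t
    cv2.imwrite(f"pics/{n}c.png",t[:600,:800,::-1])
    if n=="side":
      for nm,u in (("tbl",(260,100)),): print(nm,P[u[1],u[0]], np.nanmedian(P[200:240,420:460,2]))
    B=P[blue]
```

```text
top red 10 [ 0.52160466 -0.10623238  0.16501526] [ 0.48161636 -0.14831867  0.15842561] [ 0.55174994 -0.05219267  0.17534758]
rim 250 [ 0.3930131  -0.18765974  0.0309588 ] [0.68315371 0.05221803 0.04980258] ((516.9127197265625, -96.931640625), (305.4845886230469, 152.61001586914062), 35.584747314453125)
lid 628 [ 0.41766012 -0.02584534  0.0625931 ] [0.6836196  0.13293606 0.18640089] [0.49774212 0.05577211 0.17736322]
red dir [-0.58513281  0.81093748] [ 0.52273113 -0.10835088] plane n [-0.80355942 -0.58963774  0.08136087]
dark 1169 [0.5059198  0.0219301  0.12572817] [ 0.49736548 -0.50581531  0.70482512]
side red 483 [ 0.52004025 -0.10221175  0.17097709] [ 0.47319939 -0.15285686  0.14627299] [0.55548598 0.01907115 0.18459158]
rim 687 [ 0.4512403  -0.175814    0.03000707] [0.68503021 0.05526399 0.04992499] ((569.0037231445312, -60.529754638671875), (182.0946044921875, 161.36831665039062), 35.74542236328125)
lid 648 [ 0.41623629 -0.04810202  0.06006639] [0.68290491 0.15344246 0.18689734] [0.59214583 0.09904326 0.17859315]
red dir [ 0.56867772 -0.82256043] [ 0.51867396 -0.10061123] plane n [ 0.82263536  0.56837973 -0.01468152]
tbl [0.46119884 0.74257462 0.0031926 ] 0.001966461809783032
```

View pics/topc.png

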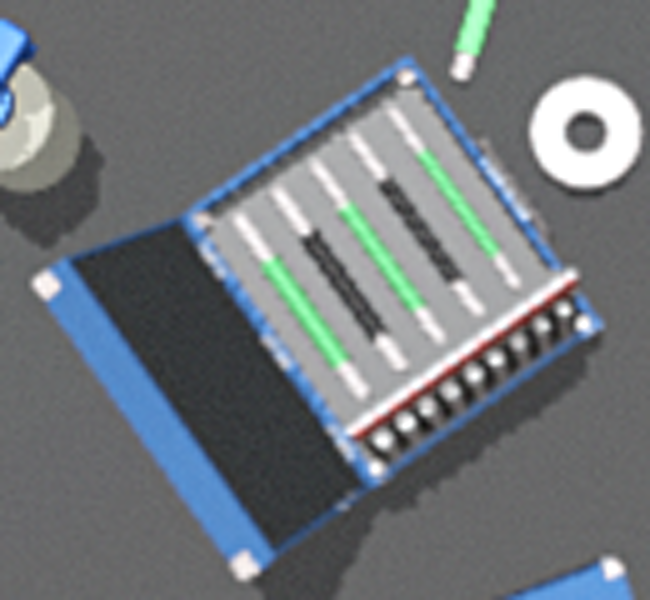

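View pics/sidec.png

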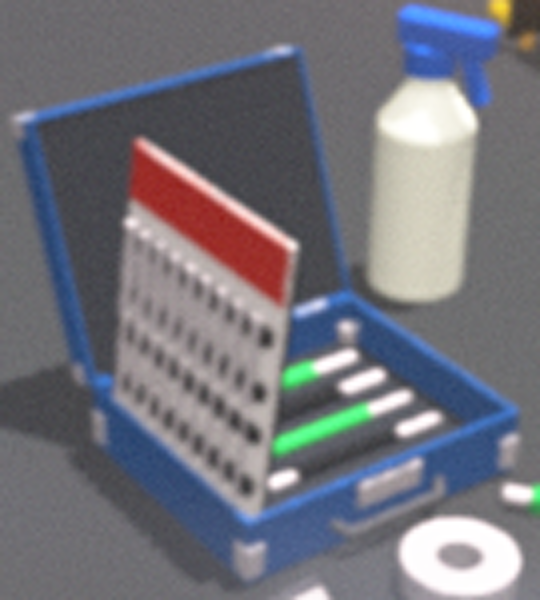

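Confirmed in close crop: the open middle-sized case, with its leaf upright (red strip and pins facing the robot), and its lid leaning back. Rim corners in crop pixels are (410,60), (602,325), (375,487) and (188,215).

Run:
```python
from h import *
f=dict(np.load("top0.npz"));P=cloud(f)
def ray(u,v,z):
    n=cv2.undistortPoints(np.array([[[200+u/5-.4,155+v/5-.4]]],np.float32),f["K"],f["dist"]).reshape(2)
    d=f["R"].T@np.r_[n,1]; o=-f["R"].T@f["t"]; return o+d*(z-o[2])/d[2]
C=np.array([ray(u,v,.042) for u,v in((410,60),(602,325),(375,487),(188,215))])[:,:2]
mod=np.array([[-75,-90],[-75,90],[75,90],[75,-90]])/1000.
mc=C.mean(0);H=(mod).T@(C-mc);U,S,Vt=np.linalg.svd(H);R=(U@Vt).T
print("corners",C.round(4).tolist(),"centre",mc,"yaw",np.arctan2(R[1,0],R[0,0]));print("resid mm",((C-mc)@R-mod)*1000)
np.savez("case.npz",c=mc,R=R)
def tc(X): X=np.atleast_2d(X);return np.c_[(X[:,:2]-mc)@R,X[:,2]]
for n in("top","side"):
    g=np.load(n+"m.npz");Q=g["P"]
    r=Q[g["red"]];r=tc(r[~np.isnan(r[:,0])]); print(n,"red case",np.median(r,0),np.percentile(r,[5,95],axis=0).round(3).tolist())
    b=Q[g["blue"]];b=tc(b[~np.isnan(b[:,0])]);b=b[(b[:,2]>.06)&(b[:,1]>-.1)&(b[:,1]<.1)&(b[:,0]>.05)]
    for z in(.07,.1,.13,.16,.175,.185):
        s=b[abs(b[:,2]-z)<.006]
        if len(s):print(z,len(s),s[:,0].min(),np.median(s[:,0]),s[:,0].max(),s[:,1].min(),s[:,1].max())
    hs=cv2.cvtColor(dict(np.load(n+"0.npz"))["frame"],cv2.COLOR_RGB2HSV)
    q=tc(Q.reshape(-1,3));k=(hs[...,2].ravel()<75)&(abs(q[:,1])<.075)&(q[:,0]>.075)&(q[:,0]<.2)&(q[:,2]>.07)
    q=q[k];p=np.polyfit(q[:,2],q[:,0],1);print("foam x=",p,len(q),"angle",np.pi/2+np.arctan(p[0]),"x,z max",np.percentile(q,98,axis=0))
# bystanders
for nm,(u,v) in dict(bottle=(201,178),plug=(297,152),ring=(317,181),v=(343,209)).items():
    q=P[v-8:v+9,u-8:u+9].reshape(-1,3);q=q[q[:,2]>.012];print(nm,np.median(tc(q),0),tc(q).max(0))
for u,v in((45,282),(245,568),(72,260),(270,545)): print(tc(P[int(155+v/5),int(200+u/5)]),tc(ray(u,v,.18)))
s=robot.read_state();print(s["joints"])
```

```text
corners [[0.6848, -0.0711], [0.5408, -0.1764], [0.4522, -0.0539], [0.5991, 0.0491]] centre [ 0.56922598 -0.06306973] yaw 2.1926806791646625
resid mm [[ 1.13901807  0.72973567]
 [-0.51463599 -0.87197029]
 [ 0.63316484 -0.25817045]
 [-1.25754691  0.40040507]]
top red case [-0.00733919  0.06429548  0.16501526] [[-0.058, 0.063, 0.159], [0.047, 0.065, 0.175]]
0.07 1 0.08789897670405394 0.08789897670405394 0.08789897670405394 -0.08834009292149275 -0.08834009292149275
0.1 2 0.09520159593123394 0.09787918303025456 0.10055677012927516 -0.08848616403008244 -0.08812858960589459
0.13 4 0.10952816432406065 0.1129587888541808 0.11475597054588782 -0.08943341832883635 0.08609443378667815
0.16 3 0.12763991542866815 0.13162138658518588 0.15245385181432658 -0.08928528441877216 0.08702114488335734
0.175 469 0.12763441676883577 0.1418146427727232 0.15225328564900378 -0.09038306539393201 0.08816352463500328
0.185 184 0.13097951498889499 0.13506765108803276 0.15061044413069574 -0.08816192623465526 0.08874204805116223
foam x= [0.41174129 0.05940372] 1067 angle 1.961383352288524 x,z max [0.12917473 0.0721184
[... 892 characters left out ...]
43  0.13331255] [ 0.14801419 -0.15207711  0.19085826]
plug [-0.13345874 -0.10173852  0.01382702] [-0.11268086 -0.08625762  0.02036491]
ring [-0.13352453 -0.00181663  0.02055812] [-0.10154757  0.02498714  0.02967369]
v [-0.14426539  0.10277419  0.03101673] [-0.12107688  0.12458602  0.04701422]
[[ 0.14617146 -0.08610523  0.18137618]] [[ 0.14709497 -0.08685577  0.18      ]]
[[0.14587122 0.0851089  0.1807506 ]] [[0.14701691 0.08494545 0.18      ]]
[[ 0.13162139 -0.08928528  0.16422634]] [[ 0.12995633 -0.08804868  0.18      ]]
[[0.13057887 0.08415807 0.17550564]] [[0.13050374 0.08279428 0.18      ]]
[ 1.14850498e+00  4.94171111e-01  1.34605016e+00 -9.56381942e-07
  1.30249670e+00 -9.55368203e-02]
```

```bash
cat > st.py <<'E'
from h import *
from scipy.spatial.transform import Rotation as Ro
d=np.load("case.npz");s=robot.read_state();p=s["position"];T=Ro.from_rotvec(s["eef_rot"]).as_matrix()
R3=np.eye(3);R3[:2,:2]=d["R"]
print("t",s["time_s"],"case mm",(np.r_[(p[:2]-d["c"])@d["R"],p[2]]*1000).round(1),"F case",(R3.T@s["wrist_force"]).round(1),"tool axes in case",(R3.T@T).round(3).tolist(),"j",np.round(s["joints"],2))
E
python3 -m crank '[0,0,-0.15,0,0,0.198, 0,0,-0.15,0,0,0.198, 0,0,-0.15,0,0,0.198, 0,0,-0.15,0,0,0.198, 0,0,-0.15,0,0,0.198]' -1; python3 st.py
```

```text
time_s: 0.52
position: [0.2005, 0.5918, 0.2512]
eef_rot: [1.444, 2.79, -0.001]
wrist_force: [-0.1, 0.8, -0.1]
grip_width: 0.0607
grasp_force: 0.0
t 0.5167 case mm [747.  -81.8 251.2] F case [ 0.7 -0.3 -0.1] tool axes in case [[1.0, -0.006, -0.0], [-0.006, -1.0, 0.0], [-0.0, -0.0, -1.0]] j [ 1.15  0.46  1.29 -0.    1.39  0.53]
```

```bash
python3 -m crank '[-0.75,-0.21,0,0,0,0, -0.75,-0.21,0,0,0,0, -0.75,-0.21,0,0,0,0, -0.75,-0.21,0,0,0,0, -0.75,-0.21,0,0,0,0]' 
python3 -m crank '[-0.75,-0.21,0,0,0,0, -0.75,-0.21,0,0,0,0, -0.75,-0.21,0,0,0,0, -0.75,-0.21,0,0,0,0, -0.75,-0.21,0,0,0,0]' | head -2
python3 st.py
```

```text
time_s: 0.93
position: [0.2673, 0.4057, 0.2511]
eef_rot: [1.435, 2.794, -0.002]
wrist_force: [0.4, -0.1, 0.5]
grip_width: 0.0272
grasp_force: 0.0
time_s: 1.35
position: [0.3339, 0.2231, 0.2513]
t 1.35 case mm [369.7  24.5 251.3] F case [-0.1 -2.1 -0.7] tool axes in case [[1.0, -0.0, -0.0], [-0.0, -1.0, 0.001], [-0.0, -0.001, -1.0]] j [ 0.44  0.13  1.8  -0.    1.22 -0.18]
```

```bash
python3 -m crank '[-0.75,-0.21,0,0,0,0, -0.75,-0.21,0,0,0,0, -0.75,-0.21,0,0,0,0, -0.75,-0.21,0,0,0,0, -0.75,-0.21,0,0,0,0]' | head -2
python3 -m crank '[-0.72,-0.21,0,0,0,0, -0.72,-0.21,0,0,0,0, -0.72,-0.21,0,0,0,0, -0.72,-0.21,0,0,0,0, -0.72,-0.21,0,0,0,0]' | head -2
python3 st.py
```

```text
time_s: 1.77
position: [0.4009, 0.0399, 0.2515]
time_s: 2.18
position: [0.4636, -0.138, 0.2513]
t 2.1833 case mm [  0.6 129.5 251.3] F case [ 1.3 -1.  -0.3] tool axes in case [[1.0, -0.002, -0.001], [-0.002, -1.0, 0.0], [-0.001, -0.0, -1.0]] j [-0.41  0.25  1.63 -0.    1.26 -1.03]
```

```bash
python3 -m crank '[-0.06,0,0.15,0,0,0, -0.06,0,0.3,0,0,0, -0.06,0.06,0.316,0,0,0, -0.06,0.12,0.316,0,0,0, -0.06,0.12,0.316,0,0,0]' | head -2
python3 st.py
```

```text
time_s: 2.6
position: [0.4968, -0.1277, 0.1715]
t 2.6 case mm [-10.3  96.5 171.5] F case [-0.3  1.3 -0. ] tool axes in case [[1.0, 0.0, 0.001], [0.0, -1.0, 0.0], [0.001, -0.0, -1.0]] j [-0.37  0.39  1.67  0.    1.08 -0.99]
```

```bash
python3 -m crank '[0,0.06,0,0,0,0, 0,0.11,0.004,0,0,0, 0,0.16,0.012,0,0,0, 0,0.21,0.028,0,0,0, 0,0.21,0.028,0,0,0]' | sed -n '2p;4p'
python3 st.py
python3 - <<'E'
from h import *
f=robot.grab_frame("side");cv2.imwrite("pics/s1.png",cv2.resize(f["frame"][60:270,180:390],None,fx=2.5,fy=2.5)[...,::-1])
E
```

```text
position: [0.5402, -0.0966, 0.1648]
wrist_force: [0.2, -0.4, -0.2]
t 3.0167 case mm [-10.3  43.1 164.8] F case [-0.5  0.1 -0.2] tool axes in case [[1.0, 0.001, -0.0], [0.001, -1.0, -0.001], [-0.0, 0.001, -1.0]] j [-0.29  0.44  1.6   0.    1.1  -0.91]
```

View pics/s1.png

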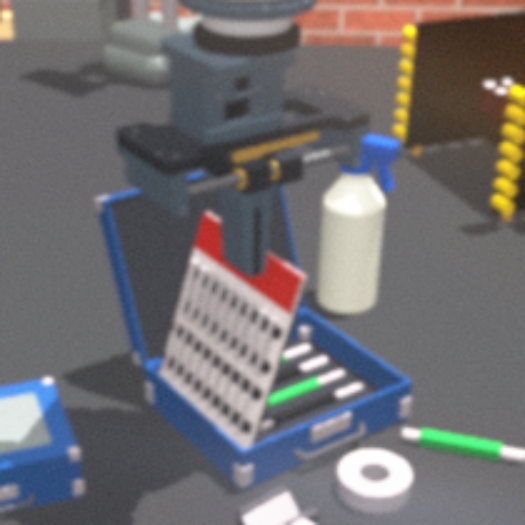

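The fingertip presses the red strip at (245,262) and the leaf is folding; it touches nothing else.

```bash
python3 -m crank '[0,0.05,0.022,0,0,0, 0,0.104,0.048,0,0,0, 0,0.15,0.08,0,0,0, 0,0.196,0.116,0,0,0, 0,0.236,0.158,0,0,0]' | sed -n '2p;4p'
python3 st.py
python3 -m crank '[0,0.04,0.042,0,0,0, 0,0.07,0.092,0,0,0, 0,0.1,0.142,0,0,0, 0,0.12,0.198,0,0,0, 0,0.14,0.254,0,0,0]' | sed -n '2p;4p'
python3 st.py
```

```text
position: [0.5876, -0.0628, 0.125]
wrist_force: [0.1, -1.5, 1.9]
t 3.4833 case mm [-10.5 -15.1 125. ] F case [-1.3  0.8  1.9] tool axes in case [[1.0, 0.0, -0.0], [0.0, -1.0, -0.0], [-0.0, 0.0, -1.0]] j [-0.21  0.54  1.53  0.    1.06 -0.83]
position: [0.6149, -0.0429, 0.0608]
wrist_force: [-0.9, 0.2, 0.1]
t 3.9 case mm [-10.3 -48.9  60.8] F case [0.7 0.6 0.1] tool axes in case [[1.0, 0.0, 0.0], [0.0, -1.0, 0.0], [0.0, -0.0, -1.0]] j [-0.17  0.66  1.52 -0.    0.97 -0.79]
```

Now the last stretch down to z ≈ 31.

```bash
python3 -m crank '[0,0.01,0.04,0,0,0, 0,0.02,0.08,0,0,0, 0,0.028,0.11,0,0,0, 0,0.028,0.12,0,0,0, 0,0.028,0.12,0,0,0]' | sed -n '2p;4p'
python3 st.py
```

```text
position: [0.6203, -0.039, 0.0327]
wrist_force: [-2.6, 2.0, 5.9]
t 4.3167 case mm [-10.2 -55.5  32.7] F case [3.2 0.9 5.9] tool axes in case [[1.0, -0.0, 0.0], [-0.0, -1.0, 0.0], [0.0, -0.0, -1.0]] j [-0.16  0.7   1.52  0.    0.92 -0.78]
```

```bash
python3 -m crank '[0,0,-0.87,0,0,0, 0,0,-0.87,0,0,0, 0,0,-0.87,0,0,0, 0,0,-0.87,0,0,0, 0,0,-0.87,0,0,0]' | sed -n '2p;4p'
python3 -m crank '[0,-0.2,-0.03,0,0,0, 0.3,-0.22,-0.03,0,0,0, 0.82,-0.22,-0.03,0,0,0, 0.82,-0.22,-0.03,0,0,0, 0.82,-0.22,-0.03,0,0,0]' | sed -n '2p;4p'
python3 st.py
python3 - <<'E'
from h import *
d=np.load("case.npz")
f=robot.grab_frame("side");cv2.imwrite("pics/s2.png",cv2.resize(f["frame"][60:270,180:390],None,fx=2.5,fy=2.5)[...,::-1])
P=cloud(f);Q=np.c_[(P.reshape(-1,3)[:,:2]-d["c"])@d["R"],P.reshape(-1,3)[:,2]]
k=(abs(Q[:,0])<.05)&(Q[:,1]>-.072)&(Q[:,1]<-.05);print("strip z",k.sum(),np.nanpercentile(Q[k,2],[5,50,95]))
E
```

```text
position: [0.6201, -0.0392, 0.243]
wrist_force: [1.0, 0.4, -0.6]
position: [0.4789, 0.0651, 0.2483]
wrist_force: [0.7, 0.8, 0.8]
t 5.15 case mm [156.8  -1.2 248.3] F case [ 0.2 -1.   0.8] tool axes in case [[1.0, -0.002, -0.0], [-0.002, -1.0, -0.001], [-0.0, 0.001, -1.0]] j [ 0.01  0.26  1.63  0.    1.25 -0.61]
strip z 233 [0.03321657 0.03476192 0.03618155]
```

View pics/s2.png

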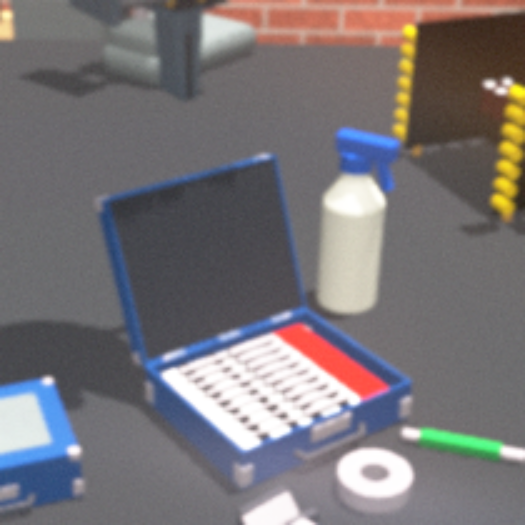

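The leaf lies flat (red strip at (335,355), z about 34 mm) and the lid is still open. Next I go down behind the lid.

```bash
python3 -m crank '[0.17,0,0,0,0,0, 0.17,0,0,0,0,0, 0.17,0,0.15,0,0,0, 0.17,0,0.33,0,0,0, 0.17,0,0.33,0,0,0]' | sed -n '2p;4p'
python3 st.py
```

```text
position: [0.4524, 0.0989, 0.1611]
wrist_force: [-2.5, -0.5, -1.2]
t 5.6167 case mm [199.7   0.6 161.1] F case [ 1.1  2.3 -1.2] tool axes in case [[1.0, 0.0, 0.003], [0.0, -1.0, 0.006], [0.003, -0.006, -1.0]] j [ 0.09  0.34  1.79  0.    1.01 -0.54]
```

```bash
python3 -m crank '[-0.08,0,0.04,0,0,0, -0.128,0,0.04,0,0,0, -0.184,0,0.03,0,0,0, -0.244,0,0.01,0,0,0, -0.296,0,-0.01,0,0,0]' | sed -n '2p;4p'
python3 st.py
python3 - <<'E'
from h import *
f=robot.grab_frame("side");cv2.imwrite("pics/s3.png",cv2.resize(f["frame"][60:270,180:390],None,fx=2.5,fy=2.5)[...,::-1])
E
```

```text
position: [0.4993, 0.038, 0.1697]
wrist_force: [-1.2, 2.8, -2.5]
t 6.0333 case mm [122.9  -2.  169.7] F case [ 3.  -0.7 -2.5] tool axes in case [[1.0, -0.001, 0.0], [-0.001, -1.0, -0.0], [0.0, 0.0, -1.0]] j [-0.04  0.37  1.7   0.    1.06 -0.67]
```

View pics/s3.png

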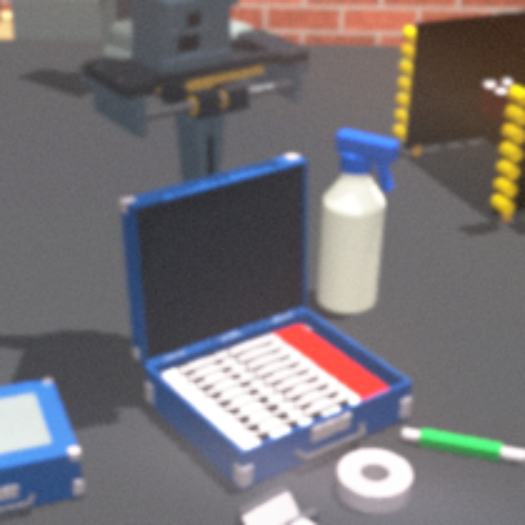

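The finger is behind the lid at (200,150) and has swung it to about upright, clear of the bottle.

```bash
python3 -m crank '[-0.072,0,-0.01,0,0,0, -0.128,0,-0.016,0,0,0, -0.184,0,-0.016,0,0,0, -0.236,0,-0.004,0,0,0, -0.288,0,0.008,0,0,0]' | sed -n '2p;4p'
python3 st.py
python3 -m crank '[-0.048,0,0.02,0,0,0, -0.096,0,0.044,0,0,0, -0.14,0,0.072,0,0,0, -0.184,0,0.1,0,0,0, -0.228,0,0.134,0,0,0]' | sed -n '2p;4p'
python3 st.py
```

```text
position: [0.5417, -0.0207, 0.1664]
wrist_force: [-0.5, 2.8, 3.1]
t 6.5 case mm [ 50.4  -2.3 166.4] F case [ 2.5 -1.2  3.1] tool axes in case [[1.0, -0.0, -0.001], [-0.0, -1.0, -0.001], [-0.001, 0.001, -1.0]] j [-0.15  0.43  1.61 -0.    1.1  -0.77]
position: [0.5741, -0.0667, 0.1315]
wrist_force: [-0.9, 2.8, 1.3]
t 6.9167 case mm [ -5.8  -1.8 131.5] F case [ 2.8 -0.9  1.3] tool axes in case [[1.0, 0.0, 0.001], [0.0, -1.0, 0.001], [0.001, -0.001, -1.0]] j [-0.22  0.52  1.56  0.    1.06 -0.84]
```

```bash
python3 -m crank '[-0.036,0,0.03,0,0,0, -0.072,0,0.074,0,0,0, -0.104,0,0.118,0,0,0, -0.128,0,0.166,0,0,0, -0.148,0,0.214,0,0,0]' | sed -n '2p;4p'
python3 st.py
python3 -m crank '[-0.01,0,0.03,0,0,0, -0.016,0,0.05,0,0,0, -0.016,0,0.065,0,0,0, -0.016,0,0.07,0,0,0, -0.016,0,0.07,0,0,0]' | sed -n '2p;4p'
python3 st.py
```

```text
position: [0.5957, -0.0966, 0.0777]
wrist_force: [-0.0, 0.4, 0.8]
t 7.3333 case mm [-42.7  -1.9  77.7] F case [ 0.4 -0.2  0.8] tool axes in case [[1.0, -0.0, 0.0], [-0.0, -1.0, 0.0], [0.0, -0.0, -1.0]] j [-0.26  0.62  1.54 -0.    0.98 -0.88]
position: [0.5977, -0.0996, 0.064]
wrist_force: [-13.4, -1.3, 36.7]
t 7.75 case mm [-46.2  -1.9  64. ] F case [ 6.8 11.6 36.7] tool axes in case [[1.0, 0.001, -0.002], [0.001, -1.0, -0.0], [-0.002, 0.0, -1.0]] j [-0.26  0.64  1.55 -0.    0.95 -0.89]
```

Firmly shut: tip at z 64.0. Lift straight off and check.

```bash
python3 -m crank '[0,0,-0.1,0,0,0, 0,0,-0.4,0,0,0, 0,0,-0.7,0,0,0, 0,0,-0.7,0,0,0, 0,0,-0.7,0,0,0]' | sed -n '2p;4p'
python3 -m crank '[0.6,-0.5,0,0,0,0, 0.6,-0.5,0,0,0,0, 0.6,-0.5,0,0,0,0, 0.6,-0.5,0,0,0,0, 0.6,-0.5,0,0,0,0]' | sed -n '2p;4p'
python3 - <<'E'
from h import *
d=np.load("case.npz")
f=robot.grab_frame("side");cv2.imwrite("pics/s4.png",cv2.resize(f["frame"][60:270,180:390],None,fx=2.5,fy=2.5)[...,::-1])
P=cloud(f);Q=np.c_[(P.reshape(-1,3)[:,:2]-d["c"])@d["R"],P.reshape(-1,3)[:,2]]
for a,b in((-.07,-.05),(-.01,.01),(.04,.06)):
    k=(Q[:,0]>a)&(Q[:,0]<b)&(abs(Q[:,1])<.08)&(Q[:,2]>.045)&(Q[:,2]<.12);print("lid top z",a,k.sum(),np.nanmedian(Q[k,2]))
E
```

```text
position: [0.5987, -0.0993, 0.2414]
wrist_force: [0.6, 0.2, 0.3]
position: [0.405, -0.049, 0.2364]
wrist_force: [1.0, -1.4, 0.9]
lid top z -0.07 429 0.06562205976511588
lid top z -0.01 367 0.06605284237968927
lid top z 0.04 320 0.06587431359541801
```

View pics/s4.png

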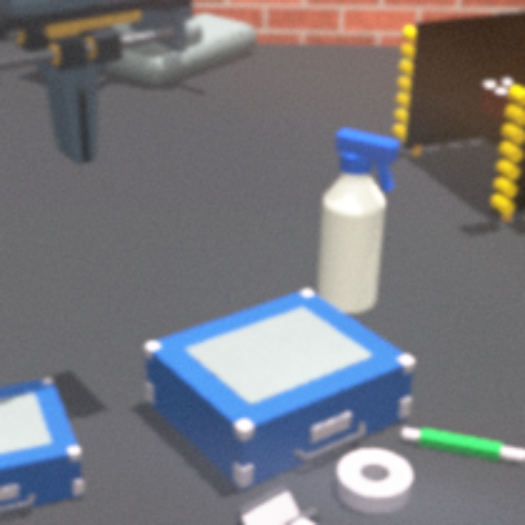

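The lid is shut level (its top at (280,350) is flat to within 0.5 mm), the bystanders have not moved, and the arm is clear.

```bash
python3 -c "
from bench import robot
print(robot.job_done())"
```

```text
the job is handed in; nothing more can be done
None
```

I handed the job in with the leaf pushed flat and the lid fully shut over it; the final picture shows the lid level, the gauges, block and bottle where they stood, and the arm clear, but the hand-in returned no verdict.

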